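# Index the length stop of a crosscut jig and clamp the blank for the next cut

## Task

Set up the sawing jig for the next cut. First wind its wing dial back to the end stop, then set it exactly four clicks forward (clockwise seen from above), so that the length stop comes out to the new length. Then lay the walnut blank flat on the jig's bed, along the fence and with its end against the length stop, swing the cam lever round until the cam holds the blank tight against the fence, and let go; the dial must still stand on its fourth click, and the glue bottle, gouge and strop block stay where they are.

Things in the scene. Friction and masses are not known exactly. Their poses are not given: they have to be found in the camera images.
- jig: Sawing jig, fixed: beech board 170 x 350 mm, bed 18 mm above the table. Origin under its centre; x to the far side, y along it to the dial end, z up. Fence: strip along y, face at x = +39 mm, 18 mm high over the bed (top z = 36), y -172 to +66. Gear housing y 89 to 155, top z = 60, detent plunger in front of it (x -91 to -50, y 122, top z = 76). Cam pivot at x -38, y -95. Above the bed is free.
- dial (a joint): Wing dial (rad): 0 = end stop, grows clockwise seen from above, to 4.19. Clicks every 20 degrees (0.349 rad: fourth at 1.396); about 0.3 N m to leave a click; let go within 7 degrees of a click it falls into it. Starts between two and six clicks. A pinion moves the length stop 8.6 mm per rad (3 mm a click) towards -y of the jig.
- dial_grip (a point): Grip of the dial: dark wooden bar 60 mm long, 16 mm thick, on the dial's vertical axis, to be pinched across its 16 mm from above. Point on the axis, 97 mm above the table; the bar reaches from 78 to 108 mm above the table, above a scalloped steel wheel (77 mm diameter, top at 73 mm). x of the point runs along the bar, y is the pinching direction; it turns with the dial.
- stop_face (a point): Centre of the length stop's face: pad 38 mm wide, 32 mm high on a steel rack bar, 38 mm above the table, facing -y of the jig; axes parallel to the jig's. Moves along y with the dial (jig x = +13 mm; y = +70 at dial 0, +58 at four clicks). A blank flat on the bed, against stop and fence, has its centre at x = 0, y = -108.5, z = 0 mm from this point.
- blank_center (a point): Centre of the blank (half-way up): walnut block 217 x 52 x 41 mm, about 0.26 kg, loose, lying flat on the table left of the jig. x along its length, y across its 52 mm width, z up. Either end may go to the stop. Held across its width with the finger ends at least 22 mm above its underside, the fingers pass over the fence.
- clamp_lever (a joint): Cam lever (rad): 0 = open, pointing to the near side (-x of the jig); grows anticlockwise seen from above, towards -y of the jig, to 1.95. Stiff (0.2 N m), stays where left, starts at 0 to 0.2. Its cam is a 40 mm disc, 8 mm eccentric, 20 mm high; open, it stands 8 to 10 mm off a blank that is against the fence; its rubber rim touches at about 1.2 rad and holds tight from about 1.35; left farther on, it springs back to 1.4.
- lever_post (a point): Post at the end of the cam lever: upright wooden pin, 18 mm diameter, from 48 to 84 mm above the table. Point on its axis, 66 mm above the table, 78 mm from the pivot; the lever bar below it is 18 mm wide, its top 48 mm above the table.
- lever_pivot (a point): Point on the cam lever's vertical pivot axis, 66 mm above the table (bar and cap end at 54 mm).
- glue_center (a point): Bystander: bottle of wood glue, 58 mm diameter, 196 mm tall, standing; the point is on its axis 69 mm up. Leave alone.
- gouge_center (a point): Bystander: palm gouge with mushroom handle, 132 mm long, lying; the point is its centre. Leave alone.
- strop_center (a point): Bystander: small wooden strop block 118 x 26 x 12 mm, lying; the point is its centre. Leave alone.
- blank: The walnut blank again; origin at the centre of its underside, axes as for its centre point.

How it is judged:
By the outcome, as a careful person would: the job done as asked, in the order asked, and still so for the second after the job is handed in, with the robot touching nothing.
It also fails if it takes over 67 s, if anything falls off the work surface, if the arm or the gripper's body presses on something with over 40 N, if the wrist force passes 120 N, or if a joint passes its speed limit or range.

## Robot

A 7-joint arm with a two-finger parallel gripper is mounted at the origin on a cart in front of the work surface, level with it; the furniture and walls round the work are solid. World frame = base frame: x ahead of the robot, y to its left, z up, the work surface at z = 0. Lengths are in m, angles in rad, forces in N, time in s.
With the tool pointing down it reaches from about 0.35 to 0.9 m from the base axis. Payload 8.1 kg.
Tool frame: the origin (TCP) lies between the finger pads; the fingertips stand ahead of it and the grasp point (between the pads) is the TCP (arm.nose_length is the z of the fingertips in the tool frame, in m); z points along the fingers, y is the line along which they close (so a half turn about z gives the same grasp; the last joint's range is limited). The gripper opens to 92 mm and grips with 3 to 60 N. Pads are 19 mm wide; open, the fingers measure 130 mm over their backs; the gripper's body (75 mm by 190 mm) begins 47 mm behind the grasp point.
Start: joints at [1.155, 0.434, 0.025, 1.573, -0.012, 1.134, -0.075], TCP at [0.192, -0.595, 0.246] pointing down, gripper open.
Joint ranges: [-2.62, 2.62], [-0.44, 2.09], [-1.27, 1.32], [0.08, 2.57], [-1.32, 4.46], [0.12, 2], [-2.74, 2.74]. Speed limits (rad/s): [2.22, 2.22, 3.01, 3.01, 3.14, 3.14, 3.14].

## Interface

Orientations are given as a rotation vector (axis times angle).
In Python, from cell import sensors, optics, arm gives the robot as it stands.
- The arm moves only by the tool arm_command, never from a script. Its argument "deltas" is one flat list of numbers, 7 for each row, row after row: the turn, a rotation vector about the world's x, y, z as a fraction of full scale, then the shift along the world's x, y, z as a fraction of full scale, then the finger opening in mm, from 0 to 91.8. In form: [wx, wy, wz, dx, dy, dz, fingers, wx, wy, wz, dx, dy, dz, fingers, ...]. A call has 1 to 20 rows; each row is the pose to reach, as a shift and turn from the pose commanded when the call began; what a row does not reach only later rows make up. Full scale, the value 1, is 1 m for a shift and 90 degrees for a turn. A row lasts 1/10 s, in which the tool goes at most 50 mm and 8.59 degrees, less where a joint would pass 70% of its speed; a pose out of reach is approached as far as the arm can. A call with a number of a shift or a turn outside -1 to 1 is refused whole. A call with a gripper value outside its range is refused whole. The fingers move at their own pace and stop on an object; "force" is the grip in N (left out, the last holds). Time passes only in rows, so rows that repeat a pose let the fingers close. It gives the time, the measured TCP pose, the force, the opening and the grip force at its end, in the units of the state.
- sensors.observe(): the state, without advancing time (a new reading comes with each control period).
- optics.get_image(name): name is "scene" or "top" or "wrist"; returns the picture (400x640x3 uint8, blue, green, red); there is no depth.
- optics.calibration(name): a dict with "camera_matrix" (3x3 intrinsics, pixels), "rvec" (rotation vector, rad) and "tvec" (3), from world to camera coordinates, as OpenCV has them. Camera axes: x right, y down, z forward; pixel columns grow to the right and rows downward; lengths in m; the calibration is good to about 2 mm. A picture is of the moment at which its call begins: read the wrist's pose just before it. calibration takes no time and is no camera call; for the wrist camera it gives the pose at the moment of the call.
- arm.sign_off(): hands the job in; it is judged then, once.
The state is a dict: "clock": time; "joints": joint angles; "dq": joint speeds; "joint_efforts": joint torques, N m; "position": TCP position; "ee_rot": TCP orientation; "force": force on the tool from outside, world axes, zero at the start; "ft_torque": the same for the moment, N m; "width": opening from 0.0 (shut) to 1.0 (fully open); "gripper_force": force on a finger pad.
Only numpy, scipy, OpenCV 4.12 (cv2) and the standard library are available. Lean on these libraries where they do the work, as an engineer would, in place of code of your own. Each camera call takes 0.05 s, during which the arm holds its last target. There are 200 camera calls.

## Working session

There is one attempt and no reset: what is moved stays moved. The work goes in short steps, Python scripts to look and compute and a tool call to move; the robot and the scene stay as the last step left them, time stands still between calls to the robot, and variables do not carry over. Pictures are saved under pics/ and viewed, at most 10 in all, crops included, and the job is handed in when it is done.

Besides the shell and the picture viewer there is one more tool, called after "Emit:" by a JSON object that holds its "fn" and its "kwargs", one argument or row to a line. arm_command: Moves the arm, as the interface text tells. Its arguments: {"type":"object","properties":{"deltas":{"type":"array","items":{"type":"number"}},"force":{"type":"number"}},"required":["deltas"]}

```bash
mkdir -p pics; ls
cat > h.py <<'E'
import numpy as np, cv2
from cell import sensors, optics, arm
def cal(n):
    c=optics.calibration(n); R=cv2.Rodrigues(np.array(c["rvec"],float))[0]
    return np.array(c["camera_matrix"],float),R,np.array(c["tvec"],float).ravel()
def plane(n,uv,z,c=None):
    K,R,t=c or cal(n); o=-R.T@t
    out=[]
    for u,v in np.atleast_2d(uv):
        d=R.T@np.linalg.solve(K,[u,v,1.]); out.append(o+d*(z-o[2])/d[2])
    return np.array(out)
def proj(n,P,c=None):
    K,R,t=c or cal(n); p=(np.atleast_2d(P)@R.T+t)@K.T
    return p[:,:2]/p[:,2:]
E
python3 - <<'E'
from h import *
for n in ("top","scene"):
    cv2.imwrite(f"pics/{n}0.png",optics.get_image(n)); K,R,t=cal(n); print(n,K[0,0],-R.T@t)
s=sensors.observe(); print(s, arm.nose_length)
E
```

```text
pics
top 365.86813719613804 [0.56632342 0.09631242 0.99515442]
scene 395.3817449065729 [ 0.18683164 -0.48373731  0.89973437]
{'clock': 0.1, 'joints': array([ 1.15542691,  0.43515176,  0.02497404,  1.57402011, -0.0115952 ,
        1.13402216, -0.07509894]), 'dq': array([-1.98422011e-04, -3.09743964e-03,  1.71618937e-03, -6.08123975e-04,
        9.76923234e-05, -1.77348373e-03, -8.07435139e-04]), 'joint_efforts': array([ 4.41107477e-03, -6.69120669e+01,  9.88976620e-01, -3.15140712e+01,
       -6.04483089e-02,  3.75264406e-02,  5.99539226e-05]), 'position': array([ 0.19212013, -0.59426801,  0.245019  ]), 'ee_rot': array([-3.10187765e+00, -4.88973461e-01,  5.66344031e-04]), 'force': array([ 0.19627707,  0.36179142, -0.44287998]), 'ft_torque': array([-0.03010474,  0.04267185,  0.00222114]), 'gripper_force': 0.0, 'width': 0.9988429383445541} 0.019
```

View pics/top0.png

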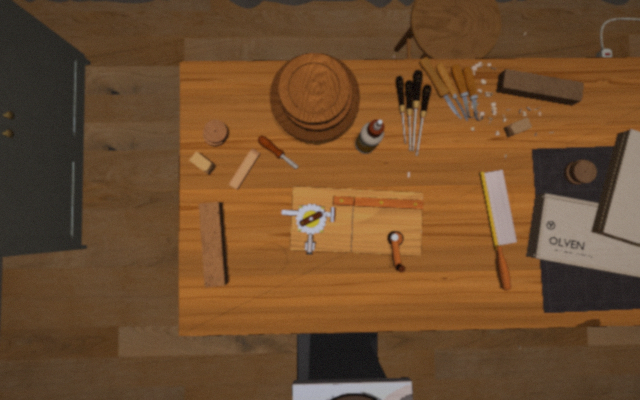

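View pics/scene0.png

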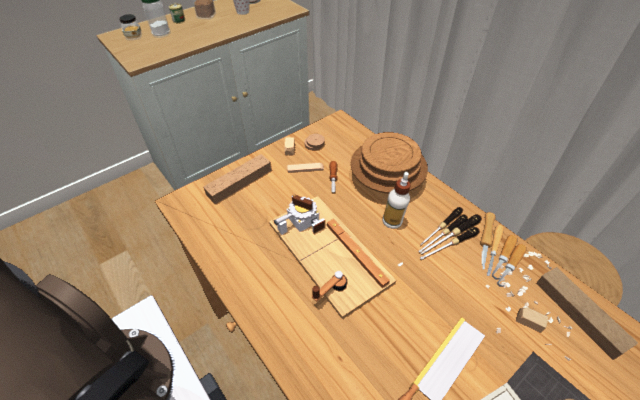

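The top picture shows the jig (board corners about (292,187) to (422,255)), dial at (312,219), lever from (396,238) to (400,267), and the blank at (213,243). I'll enlarge that area.

Run:
```python
from h import *
im=cv2.imread("pics/top0.png")
a=cv2.resize(im[170:300,180:440],None,fx=3,fy=3,interpolation=cv2.INTER_CUBIC)
a=cv2.convertScaleAbs(a,alpha=1.5)
cv2.imwrite("pics/crop0.png",a)
```

```text
(no output)
```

View pics/crop0.png

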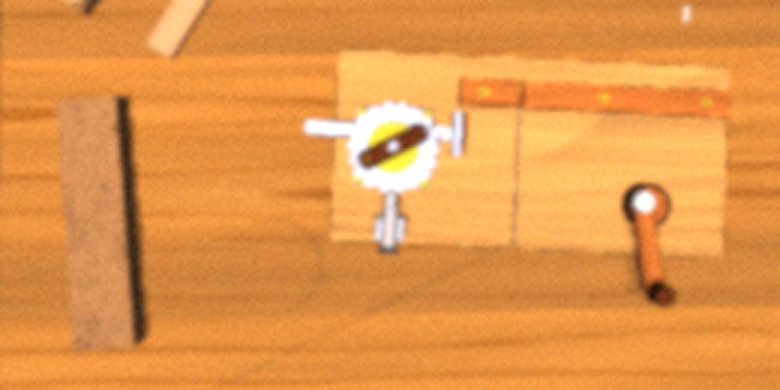

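The crop shows board corners (341,52), (729,70), (722,254), (332,240), the dial bar from (362,160) to (427,130), the lever post at about (660,293), and the blank's corners (60,100), (115,96), (135,344), (77,346).

Run:
```python
from h import *
f=lambda L: np.array(L,float)/3+[180,170]
b=plane("top",f([(341,52),(729,70),(722,254),(332,240)]),.018); print("board",b.round(4)); 
c=b.mean(0); ey=(b[0]+b[3]-b[1]-b[2])[:2]; ex=(b[0]+b[1]-b[2]-b[3])[:2]; 
print(c, np.degrees(np.arctan2(ey[1],ey[0]))-90, np.degrees(np.arctan2(ex[1],ex[0])),np.linalg.norm(ey)/2,np.linalg.norm(ex)/2)
d=plane("top",f([(362,160),(427,130),(393,146)]),.108);print("dial",d.round(4),np.degrees(np.arctan2(*(d[1]-d[0])[[1,0]])))
k=plane("top",f([(60,100),(115,96),(135,344),(77,346)]),.041);print("blank",k.round(4),k.mean(0))
print("post",plane("top",f([(660,293)]),.084),"pivot",plane("top",f([(645,202)]),.054))
print(optics.calibration("wrist")); K,R,t=cal("wrist");s=sensors.observe(); 
Rt=cv2.Rodrigues(s["ee_rot"])[0]; print("cam in tool",Rt.T@(-R.T@t-s["position"]),"\n",Rt.T@R.T,"\nRt",Rt)
```

```text
board [[ 0.6703  0.1482  0.018 ]
 [ 0.649  -0.1996  0.018 ]
 [ 0.4849 -0.188   0.018 ]
 [ 0.5035  0.1582  0.018 ]]
[ 0.57691606 -0.02029684  0.018     ] -3.289677061047783 -3.751301598229832 0.3475616220572744 0.1657945969302431
dial [[0.573  0.1276 0.108 ]
 [0.5964 0.0747 0.108 ]
 [0.5839 0.1024 0.108 ]] -66.14936676786475
blank [[0.6297 0.3905 0.041 ]
 [0.6324 0.3431 0.041 ]
 [0.4194 0.3262 0.041 ]
 [0.4187 0.3755 0.041 ]] [0.52505441 0.35883416 0.041     ]
post [[ 0.45932828 -0.11619887  0.084     ]] pivot [[ 0.53342682 -0.11255011  0.054     ]]
{'camera_matrix': array([[323.70030616,   0.        , 315.8696263 ],
       [  0.        , 323.70030616, 196.89513901],
       [  0.        ,   0.        ,   1.        ]]), 'rvec': array([-2.33655536,  1.69620991,  0.26135521]), 'tvec': array([-0.6238599 , -0.03846358,  0.39205291])}
cam in tool [ 8.10302480e-02  3.25618659e-06 -1.39047572e-01] 
 [[ 1.82725535e-03 -9.54773296e-01 -2.97329134e-01]
 [ 9.99997536e-01  2.11950014e-03 -6.60518146e-04]
 [ 1.26083423e-03 -2.97327194e-01  9.54774816e-01]] 
Rt [[ 9.51505619e-01  3.07630825e-01 -5.76033994e-04]
 [ 3.07631334e-01 -9.51504689e-01  1.33769941e-03]
 [-1.36581474e-04 -1.45003461e-03 -9.99998939e-01]]
```

Emit:
{"fn": "arm_command", "kwargs": {
  "deltas": [0, 0, 1, 0.38, 0.67, 0.055, 60, 0, 0, 1, 0.38, 0.67, 0.055, 60, 0, 0, 1, 0.38, 0.67, 0.055, 60, 0, 0, 1, 0.38, 0.67, 0.055, 60, 0, 0, 1, 0.38, 0.67, 0.055, 60, 0, 0, 1, 0.38, 0.67, 0.055, 60, 0, 0, 1, 0.38, 0.67, 0.055, 60, 0, 0, 1, 0.38, 0.67, 0.055, 60, 0, 0, 1, 0.38, 0.67, 0.055, 60, 0, 0, 1, 0.38, 0.67, 0.055, 60, 0, 0, 1, 0.38, 0.67, 0.055, 60, 0, 0, 1, 0.38, 0.67, 0.055, 60, 0, 0, 1, 0.38, 0.67, 0.055, 60, 0, 0, 1, 0.38, 0.67, 0.055, 60, 0, 0, 1, 0.38, 0.67, 0.055, 60, 0, 0, 1, 0.38, 0.67, 0.055, 60, 0, 0, 1, 0.38, 0.67, 0.055, 60, 0, 0, 1, 0.38, 0.67, 0.055, 60, 0, 0, 1, 0.38, 0.67, 0.055, 60]
}}

```text
clock: 2.0
position: [0.5719, 0.0737, 0.3004]
ee_rot: [-1.851, -2.539, 0.002]
force: [-0.1, -0.4, 0.1]
width: 0.657
gripper_force: 0.0
```

Run:
```python
from h import *
s=sensors.observe(); c=cal("wrist"); im=optics.get_image("wrist"); cv2.imwrite("pics/w1.png",im); np.save("w1.npy",np.array([*c],dtype=object),allow_pickle=True)
Rt=cv2.Rodrigues(s["ee_rot"])[0]
print(s["clock"],s["position"],s["joints"],np.degrees(np.arctan2(Rt[1,0],Rt[0,0])),Rt[2])
```

```text
Traceback (most recent call last):
ValueError: could not broadcast input array from shape (3,3) into shape (3,)
```

View pics/w1.png

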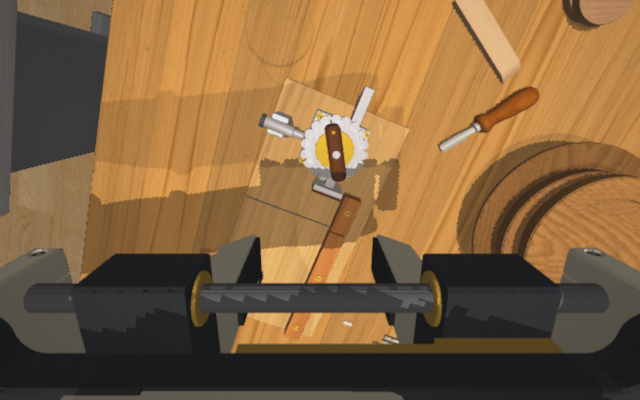

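The wrist view shows the dial wheel at about (335,148), its bar from (332,124) to (341,180), and the stop pad near (327,188). I'll enlarge it.

Run:
```python
from h import *
import pickle
s=sensors.observe(); c=cal("wrist"); pickle.dump(c,open("w1.pkl","wb"))
Rt=cv2.Rodrigues(s["ee_rot"])[0]
print(s["clock"],s["position"],s["joints"],np.degrees(np.arctan2(Rt[1,0],Rt[0,0])),Rt[2])
im=cv2.imread("pics/w1.png")
cv2.imwrite("pics/w1c.png",cv2.resize(im[70:220,240:420],None,fx=4,fy=4,interpolation=cv2.INTER_CUBIC))
```

```text
2.05 [0.57191926 0.07360631 0.30053744] [ 0.21253994  0.3846805  -0.60519812  1.57450785  0.22743333  1.25432337
 -0.11907841] 107.79926314257303 [-8.40103933e-04 -7.83380356e-04 -9.99999340e-01]
```

View pics/w1c.png

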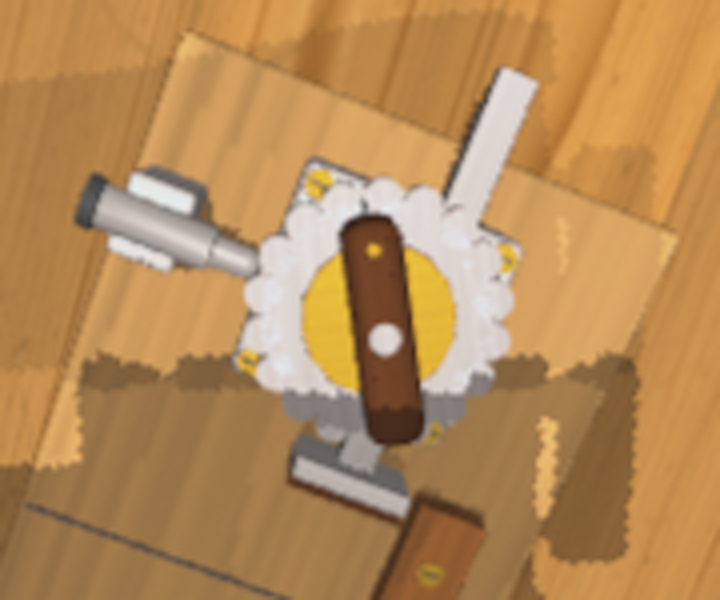

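The crop shows the bar's top from (370,222) to (392,412), board end corners (187,33) and (677,236), and the stop's front top edge from (292,480) to (407,517).

Run:
```python
from h import *
import pickle
c=pickle.load(open("w1.pkl","rb"))
f=lambda L: np.array(L,float)/4+[240,70]
P=lambda L,z: plane(0,f(L),z,c)
e=P([(187,33),(677,236)],.018); v=e[1]-e[0]; yaw=np.arctan2(v[1],v[0]); print("edge",e.round(4),np.linalg.norm(v),np.degrees(yaw))
R=np.array([[np.cos(yaw),-np.sin(yaw)],[np.sin(yaw),np.cos(yaw)]])
o=e.mean(0)[:2]-R@[0,.175]; print("jig origin",o)
J=lambda p:(np.atleast_2d(p)[:,:2]-o)@R
b=P([(370,222),(392,412)],.108); print("bar",b.round(4),np.degrees(np.arctan2(*(b[0]-b[1])[[1,0]])), b.mean(0), J(b.mean(0)))
print("wheel c",J(P([(380,290)],.073)),"yellow",J(P([(379,318)],.075)))
print("stop",J(P([(292,480),(407,517)],.054)),"fence corner near/top",J(P([(415,495),(484,525)],.036)))
```

```text
edge [[0.5072 0.1595 0.018 ]
 [0.6738 0.1491 0.018 ]] 0.1668294173443523 -3.579986838442188
jig origin [ 0.57957233 -0.0203814 ]
bar [[0.572  0.129  0.108 ]
 [0.5932 0.0845 0.108 ]] 115.50428614648234 [0.58258854 0.1067684  0.108     ] [[-0.00492915  0.12709001]]
wheel c [[-0.00434928  0.13012215]] yellow [[-0.00181597  0.12296583]]
stop [[-0.00528298  0.06395478]
 [ 0.03256656  0.06589379]] fence corner near/top [[0.03561109 0.06896489]
 [0.06068514 0.06777745]]
```

Emit:
{"fn": "arm_command", "kwargs": {
  "deltas": [0, 0, 0.08, 0.013, 0.029, -0.04, 50, 0, 0, 0.08, 0.013, 0.029, -0.08, 50, 0, 0, 0.08, 0.013, 0.029, -0.12, 50, 0, 0, 0.08, 0.013, 0.029, -0.15, 50, 0, 0, 0.08, 0.013, 0.029, -0.17, 50, 0, 0, 0.08, 0.013, 0.029, -0.185, 50, 0, 0, 0.08, 0.013, 0.029, -0.195, 50, 0, 0, 0.08, 0.013, 0.029, -0.2, 50, 0, 0, 0.08, 0.013, 0.029, -0.2, 30, 0, 0, 0.08, 0.013, 0.029, -0.2, 8, 0, 0, 0.08, 0.013, 0.029, -0.2, 8, 0, 0, 0.08, 0.013, 0.029, -0.2, 8, 0, 0, 0.08, 0.013, 0.029, -0.2, 8, 0, 0, 0.08, 0.013, 0.029, -0.2, 8],
  "force": 10
}}

```text
clock: 3.45
position: [0.5838, 0.1035, 0.101]
ee_rot: [-1.685, -2.65, 0.005]
force: [-7.1, -3.2, 7.4]
width: 0.173
gripper_force: 10.0
```

Emit:
{"fn": "arm_command", "kwargs": {
  "deltas": [0, 0, 0, -0.002, -0.001, 0, 8, 0, 0, 0, -0.002, -0.001, 0, 8, 0, 0, 0.04, -0.002, -0.001, 0, 8, 0, 0, 0.08, -0.002, -0.001, 0, 8, 0, 0, 0.12, -0.002, -0.001, 0, 8, 0, 0, 0.16, -0.002, -0.001, 0, 8, 0, 0, 0.2, -0.002, -0.001, 0, 8, 0, 0, 0.24, -0.002, -0.001, 0, 8, 0, 0, 0.28, -0.002, -0.001, 0, 8, 0, 0, 0.32, -0.002, -0.001, 0, 8, 0, 0, 0.36, -0.002, -0.001, 0, 8, 0, 0, 0.4, -0.002, -0.001, 0, 8, 0, 0, 0.4, -0.002, -0.001, 0, 8],
  "force": 40
}}

```text
clock: 4.75
position: [0.583, 0.1027, 0.101]
ee_rot: [-0.78, -3.043, 0.002]
force: [-2.1, -2.7, 5.6]
width: 0.174
gripper_force: 40.1
```

```bash
cat > st.py <<'E'
from h import *
s=sensors.observe(); Rt=cv2.Rodrigues(s["ee_rot"])[0]
print(s["clock"],"pos",s["position"].round(4),"yaw",round(np.degrees(np.arctan2(Rt[1,0],Rt[0,0])),2),"tilt",Rt[2,:2].round(4),"F",s["force"].round(1),"T",s["ft_torque"].round(2),"w",round(s["width"]*91.8,1),"q",s["joints"].round(2))
E
python3 st.py
```

```text
4.75 pos [0.583  0.1027 0.101 ] yaw 151.23 tilt [ 0.0001 -0.0013] F [-2.1 -2.7  5.6] T [-0.51  0.48  0.5 ] w 16.0 q [ 0.22  0.65 -0.72  1.77  0.52  0.93  0.35]
```

Emit:
{"fn": "arm_command", "kwargs": {
  "deltas": [0, 0, 0.03, 0, 0, 0, 8, 0, 0, 0.06, 0, 0, 0, 8, 0, 0, 0.09, 0, 0, 0, 8, 0, 0, 0.12, 0, 0, 0, 8, 0, 0, 0.12, 0, 0, 0, 8]
}}

```text
clock: 5.25
position: [0.5829, 0.1025, 0.101]
ee_rot: [-0.493, -3.102, 0.002]
force: [-2.8, -3.6, 6.4]
width: 0.172
gripper_force: 39.9
```

```bash
python3 st.py
```

```text
5.25 pos [0.5829 0.1025 0.101 ] yaw 161.94 tilt [ 0.0005 -0.0014] F [-2.8 -3.6  6.4] T [-0.63  0.53  0.02] w 15.8 q [ 0.25  0.66 -0.76  1.77  0.56  0.94  0.51]
```

Emit:
{"fn": "arm_command", "kwargs": {
  "deltas": [0, 0, 0.03, 0, 0, 0, 8, 0, 0, 0.06, 0, 0, 0, 8, 0, 0, 0.09, 0, 0, 0, 8, 0, 0, 0.12, 0, 0, 0, 8, 0, 0, 0.12, 0, 0, 0, 8]
}}

```text
clock: 5.75
position: [0.5828, 0.1022, 0.101]
ee_rot: [-0.198, -3.134, 0.003]
force: [-3.6, -4.7, 7.6]
width: 0.173
gripper_force: 40.0
```

```bash
python3 st.py
```

```text
5.75 pos [0.5828 0.1022 0.101 ] yaw 172.77 tilt [ 0.0008 -0.002 ] F [-3.6 -4.7  7.6] T [-0.78  0.61  0.37] w 15.9 q [ 0.27  0.68 -0.81  1.76  0.59  0.96  0.67]
```

Emit:
{"fn": "arm_command", "kwargs": {
  "deltas": [0, 0, 0.03, 0, 0, 0, 8, 0, 0, 0.06, 0, 0, 0, 8, 0, 0, 0.09, 0, 0, 0, 8, 0, 0, 0.12, 0, 0, 0, 8, 0, 0, 0.12, 0, 0, 0, 8]
}}

```text
clock: 6.25
position: [0.5833, 0.1022, 0.1009]
ee_rot: [0.093, -3.14, 0.002]
force: [-2.1, -3.7, 5.2]
width: 0.186
gripper_force: 43.0
```

```bash
python3 st.py
```

```text
6.25 pos [0.5833 0.1022 0.1009] yaw -176.61 tilt [ 0.0007 -0.001 ] F [-2.1 -3.7  5.2] T [-0.56  0.33 -1.08] w 17.1 q [ 0.3   0.7  -0.85  1.76  0.62  0.98  0.82]
```

The rise in torque and width says the end stop is reached. I'll ease back to find where the bar sits square.

Emit:
{"fn": "arm_command", "kwargs": {
  "deltas": [0, 0, -0.03, 0, 0, 0, 8, 0, 0, -0.05, 0, 0, 0, 8, 0, 0, -0.05, 0, 0, 0, 8]
}}

```text
clock: 6.55
position: [0.5835, 0.1022, 0.1009]
ee_rot: [0.031, 3.141, -0.003]
force: [-1.7, -4.0, 5.5]
width: 0.176
gripper_force: 39.1
```

```bash
python3 st.py
```

```text
6.55 pos [0.5835 0.1022 0.1009] yaw 178.89 tilt [-0.0002 -0.0016] F [-1.7 -4.   5.5] T [-0.99  0.18 -0.22] w 16.2 q [ 0.29  0.69 -0.83  1.76  0.61  0.97  0.76]
```

Emit:
{"fn": "arm_command", "kwargs": {
  "deltas": [0, 0, -0.05, 0, 0, 0, 8, 0, 0, -0.1, 0, 0, 0, 8, 0, 0, -0.15, 0, 0, 0, 8, 0, 0, -0.2, 0, 0, 0, 8, 0, 0, -0.25, 0, 0, 0, 8, 0, 0, -0.3, 0, 0, 0, 8, 0, 0, -0.35, 0, 0, 0, 8, 0, 0, -0.4, 0, 0, 0, 8, 0, 0, -0.45, 0, 0, 0, 8, 0, 0, -0.5, 0, 0, 0, 8, 0, 0, -0.55, 0, 0, 0, 8, 0, 0, -0.6, 0, 0, 0, 8, 0, 0, -0.65, 0, 0, 0, 8, 0, 0, -0.7, 0, 0, 0, 8, 0, 0, -0.75, 0, 0, 0, 8, 0, 0, -0.8, 0, 0, 0, 8, 0, 0, -0.84, 0, 0, 0, 8, 0, 0, -0.87, 0, 0, 0, 8, 0, 0, -0.89, 0, 0, 0, 8, 0, 0, -0.89, 0, 0, 0, 8],
  "force": 50
}}

```text
clock: 8.55
position: [0.5843, 0.1026, 0.1009]
ee_rot: [2.042, 2.385, 0.001]
force: [2.4, -3.5, 2.3]
width: 0.171
gripper_force: 49.9
```

```bash
python3 st.py
```

```text
8.55 pos [0.5843 0.1026 0.1009] yaw 98.85 tilt [-0.0009  0.0016] F [ 2.4 -3.5  2.3] T [-0.99 -0.75 -0.17] w 15.7 q [ 0.07  0.59 -0.49  1.78  0.35  0.86 -0.42]
```

Emit:
{"fn": "arm_command", "kwargs": {
  "deltas": [0, 0, 0, 0, 0, 0, 30, 0, 0, 0, 0, 0, 0, 50, 0, 0, 0, 0, 0, 0.01, 60, 0, 0, 0, 0, 0, 0.04, 60, 0, 0, 0, 0, 0, 0.09, 70, 0, 0, 0, 0, 0.05, 0.14, 85, 0, 0, 0, -0.02, 0.1, 0.18, 90, 0, 0, 0, -0.04, 0.13, 0.2, 90, 0, 0, 0, -0.04, 0.13, 0.2, 90, 0, 0, 0, -0.04, 0.13, 0.2, 90]
}}

```text
clock: 9.55
position: [0.5413, 0.2391, 0.3046]
ee_rot: [-2.033, -2.395, -0.009]
force: [-0.1, -0.1, -0.3]
width: 0.968
gripper_force: 0.0
```

```bash
python3 st.py
python3 - <<'E'
from h import *
import pickle
c=cal("wrist"); im=optics.get_image("wrist"); pickle.dump(c,open("w2.pkl","wb")); cv2.imwrite("pics/w2.png",im)
t=optics.get_image("top"); cv2.imwrite("pics/top2.png",t)
a=cv2.resize(im[0:300,60:460],None,fx=2,fy=2,interpolation=cv2.INTER_CUBIC)
cv2.imwrite("pics/w2c.png",a)
E
```

```text
9.55 pos [0.5413 0.2391 0.3046] yaw 99.36 tilt [0.0041 0.0044] F [-0.1 -0.1 -0.3] T [ 0.05 -0.16  0.04] w 88.8 q [-0.1   0.4  -0.58  1.54  0.23  1.27 -0.55]
```

View pics/w2c.png

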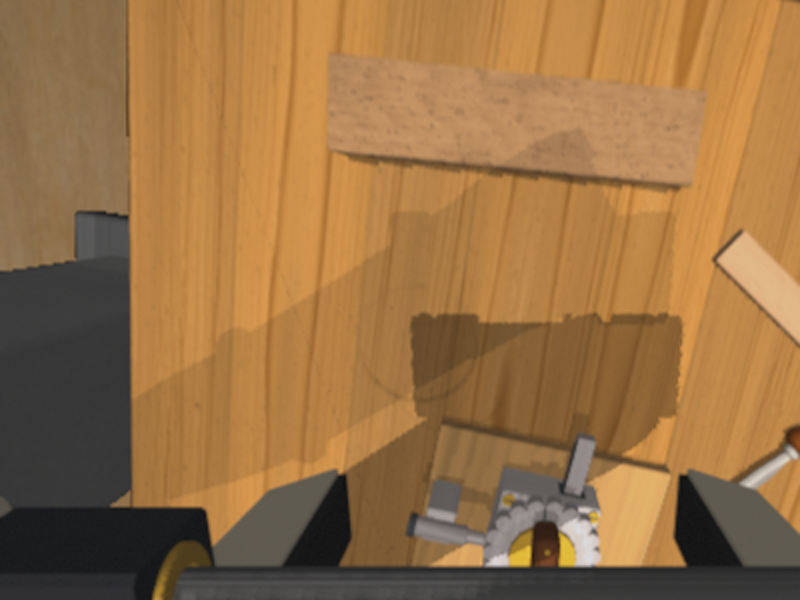

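The crop shows the blank's top with corners (331,53), (706,90), (692,185), (330,150), the board's end corners (443,421) and (669,469), and the rack's tip at (587,438).

Run:
```python
from h import *
import pickle
def ang(p): return np.degrees(np.arctan2(p[1],p[0]))
for nm,e,tip,sc,off in(("w1",[(187,33),(677,236)],[(518,72)],4,[240,70]),("w2",[(443,421),(669,469)],[(587,438)],2,[60,0])):
    c=pickle.load(open(nm+".pkl","rb")); P=lambda L,z: plane(0,np.array(L,float)/sc+off,z,c)
    e=P(e,.018); n=(e[1]-e[0])[:2]; n/=np.linalg.norm(n); y=np.array([-n[1],n[0]]); t=P(tip,.038)[0]
    print(nm,e.round(4),ang(n),"tip beyond edge",(t-e[0])[:2]@y)
k=P([(331,53),(706,90),(692,185),(330,150)],.041)
print(k.round(4),"c",k.mean(0),"yaw",ang(k[1]-k[0]),ang(k[2]-k[3]),np.linalg.norm(k[1]-k[0]),np.linalg.norm(k[3]-k[0]))
for nm in("top0","top2"):
    im=cv2.imread(f"pics/{nm}.png"); r=im[195:245,285:340]; h=cv2.cvtColor(r,cv2.COLOR_BGR2HSV)
    g=(r[...,2]<115)&(r.max(2)-r.min(2)>15); yy,xx=np.nonzero(g); 
    m=(np.hypot(xx+285-311.5,yy+195-218.5)<12); P_=np.c_[xx[m]+285,yy[m]+195]; p=plane("top",P_,.108)[:,:2]
    w,V=np.linalg.eigh(np.cov(p.T)); print(nm,len(p),p.mean(0),ang(V[:,1])%180,np.sqrt(w))
# glue
im=cv2.imread("pics/top2.png"); cv2.imwrite("pics/g.png",cv2.resize(np.hstack([im[100:170,340:410],cv2.imread("pics/scene0.png")[160:240,360:440][:70]]),None,fx=5,fy=5))
```

```text
w1 [[0.5072 0.1595 0.018 ]
 [0.6738 0.1491 0.018 ]] -3.5799868384421876 tip beyond edge 0.025221507467892458
w2 [[0.5074 0.1625 0.018 ]
 [0.6716 0.1527 0.018 ]] -3.4369708586476273 tip beyond edge 0.01684636385077416
[[0.4175 0.3772 0.041 ]
 [0.6296 0.3935 0.041 ]
 [0.6343 0.3421 0.041 ]
 [0.4212 0.3262 0.041 ]] c [0.52564915 0.35976034 0.041     ] yaw 4.404387067086465 4.255527945472104 0.2127180490978852 0.051122814236435235
top0 123 [0.58475251 0.10292246] 116.17858816813884 [0.00432656 0.01624333]
top2 99 [0.58453272 0.1038395 ] 96.91072353075832 [0.00394445 0.01780566]
```

View pics/g.png

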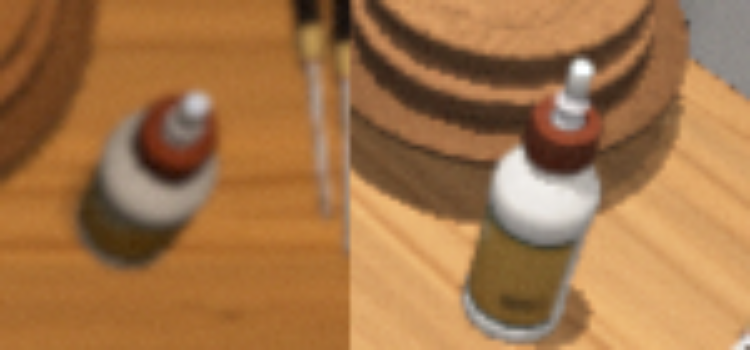

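Net dial change is one click on from the start (116° → 97°, and about 80° from the stop), so it stands on the fourth click. The bottle's base is at about (366,146), or x≈0.78, well clear of the work. Next is the blank.

Emit:
{"fn": "arm_command", "kwargs": {
  "deltas": [0, 0, -1, -0.017, 0.127, 0, 90, 0, 0, -1, -0.017, 0.127, -0.03, 90, 0, 0, -1, -0.017, 0.127, -0.06, 90, 0, 0, -1, -0.017, 0.127, -0.09, 90, 0, 0, -1, -0.017, 0.127, -0.12, 90, 0, 0, -1, -0.017, 0.127, -0.14, 90, 0, 0, -1, -0.017, 0.127, -0.16, 90, 0, 0, -1, -0.017, 0.127, -0.16, 90, 0, 0, -1, -0.017, 0.127, -0.16, 90, 0, 0, -1, -0.017, 0.127, -0.16, 90, 0, 0, -1, -0.017, 0.127, -0.16, 90, 0, 0, -1, -0.017, 0.127, -0.16, 90, 0, 0, -1, -0.017, 0.127, -0.16, 90, 0, 0, -1, -0.017, 0.127, -0.16, 90]
}}

```text
clock: 11.05
position: [0.5265, 0.3596, 0.1404]
ee_rot: [3.131, 0.246, -0.001]
force: [-0.9, -0.6, 0.1]
width: 0.979
gripper_force: 0.0
```

```bash
python3 st.py
```

```text
11.05 pos [0.5265 0.3596 0.1404] yaw 8.98 tilt [-0.0006  0.0005] F [-0.9 -0.6  0.1] T [-0.01 -0.04 -0.02] w 89.8 q [-0.56  0.56 -0.19  1.65  0.12  0.95 -2.2 ]
```

Emit:
{"fn": "arm_command", "kwargs": {
  "deltas": [0, 0, -0.052, -0.001, 0, -0.03, 90, 0, 0, -0.052, -0.001, 0, -0.06, 90, 0, 0, -0.052, -0.001, 0, -0.08, 90, 0, 0, -0.052, -0.001, 0, -0.092, 90, 0, 0, -0.052, -0.001, 0, -0.098, 90, 0, 0, -0.052, -0.001, 0, -0.098, 70, 0, 0, -0.052, -0.001, 0, -0.098, 45, 0, 0, -0.052, -0.001, 0, -0.098, 45, 0, 0, -0.052, -0.001, 0, -0.098, 45, 0, 0, -0.052, -0.001, 0, -0.098, 45, 0, 0, -0.052, -0.001, 0, -0.098, 45],
  "force": 40
}}

```text
clock: 12.15
position: [0.5255, 0.3604, 0.0432]
ee_rot: [-3.139, -0.116, -0.001]
force: [-0.4, -0.8, 3.8]
width: 0.569
gripper_force: 40.0
```

```bash
python3 st.py
```

```text
12.15 pos [0.5255 0.3604 0.0432] yaw 4.24 tilt [ 0.0006 -0.0002] F [-0.4 -0.8  3.8] T [-0.14  0.06  0.01] w 52.2 q [-0.58  0.68 -0.15  1.72  0.14  0.76 -2.3 ]
```

Emit:
{"fn": "arm_command", "kwargs": {
  "deltas": [0, 0, 0, 0, 0, 0.03, 45, 0, 0, 0, 0, 0, 0.07, 45, 0, 0, 0, 0, 0, 0.11, 45, 0, 0, 0.1, 0, -0.01, 0.14, 45, 0, 0, 0.18, 0.01, -0.04, 0.157, 45, 0, 0, 0.26, 0.02, -0.08, 0.157, 45, 0, 0, 0.34, 0.03, -0.12, 0.157, 45, 0, 0, 0.42, 0.04, -0.16, 0.157, 45, 0, 0, 0.5, 0.05, -0.2, 0.157, 45, 0, 0, 0.58, 0.057, -0.24, 0.157, 45, 0, 0, 0.66, 0.057, -0.28, 0.157, 45, 0, 0, 0.74, 0.057, -0.32, 0.157, 45, 0, 0, 0.82, 0.057, -0.36, 0.157, 45, 0, 0, 0.88, 0.057, -0.4, 0.157, 45, 0, 0, 0.914, 0.057, -0.43, 0.157, 45, 0, 0, 0.914, 0.057, -0.441, 0.157, 45, 0, 0, 0.914, 0.057, -0.441, 0.157, 45, 0, 0, 0.914, 0.057, -0.441, 0.157, 45]
}}

```text
clock: 13.95
position: [0.5821, -0.0792, 0.1996]
ee_rot: [-2.287, -2.152, -0.001]
force: [-0.1, -0.3, -2.7]
width: 0.566
gripper_force: 40.0
```

```bash
python3 st.py
python3 - <<'E'
from h import *
f=lambda L: np.array(L,float)/3+[180,170]
a=np.radians(-3.5); R=np.array([[np.cos(a),-np.sin(a)],[np.sin(a),np.cos(a)]]); o=np.array([.577,-.02])
J=lambda p:(p[:,:2]-o)@R
print("fence face",J(plane("top",f([(460,102),(600,109),(726,117)]),.036)))
print("stop face", J(plane("top",f([(464,112),(464,152)]),.054)))
E
```

```text
13.95 pos [ 0.5821 -0.0792  0.1996] yaw 86.51 tilt [ 0.0011 -0.0005] F [-0.1 -0.3 -2.7] T [ 0.05 -0.07 -0.01] w 51.9 q [ 0.36  0.46 -0.45  1.7   0.22  1.04 -0.22]
fence face [[ 0.04189512  0.0663328 ]
 [ 0.0413477  -0.05679822]
 [ 0.03935715 -0.16806944]]
stop face [[ 0.03233179  0.06345312]
 [-0.00197955  0.06200458]]
```

Emit:
{"fn": "arm_command", "kwargs": {
  "deltas": [0, 0, 0, 0.001, 0, -0.03, 45, 0, 0, 0, 0.001, 0, -0.06, 45, 0, 0, 0, 0.001, 0, -0.09, 45, 0, 0, 0, 0.001, 0, -0.11, 45, 0, 0, 0, 0.001, 0, -0.123, 45, 0, 0, 0, 0.001, 0, -0.13, 45, 0, 0, 0, 0.001, 0, -0.134, 45, 0, 0, 0, 0.001, 0, -0.137, 45, 0, 0, 0, 0.001, 0, -0.137, 45]
}}

```text
clock: 14.85
position: [0.5837, -0.0806, 0.0632]
ee_rot: [2.288, 2.152, 0.001]
force: [0.3, -0.6, -2.9]
width: 0.567
gripper_force: 40.0
```

```bash
python3 st.py
```

```text
14.85 pos [ 0.5837 -0.0806  0.0632] yaw 86.5 tilt [-0.      0.0009] F [ 0.3 -0.6 -2.9] T [-0.01 -0.09 -0.06] w 52.0 q [ 0.32  0.62 -0.39  1.82  0.32  0.76 -0.3 ]
```

Emit:
{"fn": "arm_command", "kwargs": {
  "deltas": [0, 0, 0, 0.001, 0, -0.001, 45, 0, 0, 0, 0.002, 0, -0.002, 45, 0, 0, 0, 0.003, 0, -0.0025, 45, 0, 0, 0, 0.004, 0, -0.0025, 45, 0, 0, 0, 0.004, 0, -0.0025, 45]
}}

```text
clock: 15.35
position: [0.586, -0.0808, 0.0613]
ee_rot: [-2.288, -2.152, 0.004]
force: [-9.6, -0.4, 12.3]
width: 0.566
gripper_force: 40.0
```

```bash
python3 st.py
```

```text
15.35 pos [ 0.586  -0.0808  0.0613] yaw 86.49 tilt [-0.001  -0.0023] F [-9.6 -0.4 12.3] T [0.01 1.91 0.05] w 51.9 q [ 0.31  0.62 -0.39  1.81  0.33  0.77 -0.31]
```

Emit:
{"fn": "arm_command", "kwargs": {
  "deltas": [0, 0, 0, 0, 0.002, 0.001, 45, 0, 0, 0, 0, 0.004, 0.001, 45, 0, 0, 0, 0, 0.006, 0.001, 45, 0, 0, 0, 0.0005, 0.008, 0.001, 45, 0, 0, 0, 0.0005, 0.008, 0.001, 45]
}}

```text
clock: 15.85
position: [0.5874, -0.0738, 0.0613]
ee_rot: [2.289, 2.151, -0.003]
force: [-3.8, -4.6, 2.3]
width: 0.567
gripper_force: 40.0
```

```bash
python3 st.py
```

```text
15.85 pos [ 0.5874 -0.0738  0.0613] yaw 86.44 tilt [-0.0017 -0.0009] F [-3.8 -4.6  2.3] T [-0.83  0.74 -0.25] w 52.0 q [ 0.3   0.62 -0.39  1.81  0.33  0.77 -0.32]
```

Emit:
{"fn": "arm_command", "kwargs": {
  "deltas": [0, 0, 0, 0.0005, 0.001, 0, 45, 0, 0, 0, 0.001, 0.002, 0, 45, 0, 0, 0, 0.001, 0.002, 0, 45]
}}

```text
clock: 16.15
position: [0.5874, -0.0737, 0.0612]
ee_rot: [2.29, 2.149, -0.007]
force: [-7.7, -9.0, 6.1]
width: 0.571
gripper_force: 40.0
```

```bash
python3 st.py
```

```text
16.15 pos [ 0.5874 -0.0737  0.0612] yaw 86.37 tilt [-0.004  -0.0026] F [-7.7 -9.   6.1] T [-1.93  1.4  -0.08] w 52.4 q [ 0.3   0.62 -0.38  1.81  0.33  0.77 -0.32]
```

The blank is against both fence and stop. I'll relax, release and rise.

Emit:
{"fn": "arm_command", "kwargs": {
  "deltas": [0, 0, 0, -0.001, -0.001, 0, 45, 0, 0, 0, -0.001, -0.001, 0, 60, 0, 0, 0, -0.001, -0.001, 0, 66, 0, 0, 0, -0.001, -0.001, 0, 66, 0, 0, 0, -0.001, -0.001, 0.03, 66, 0, 0, 0, -0.001, -0.001, 0.07, 66, 0, 0, 0, -0.03, -0.01, 0.11, 60, 0, 0, -0.1, -0.07, -0.02, 0.12, 50, 0, 0, -0.2, -0.11, -0.03, 0.12, 50, 0, 0, -0.3, -0.132, -0.043, 0.12, 50, 0, 0, -0.4, -0.132, -0.043, 0.12, 50, 0, 0, -0.5, -0.132, -0.043, 0.12, 50, 0, 0, -0.6, -0.132, -0.043, 0.12, 50, 0, 0, -0.7, -0.132, -0.043, 0.12, 50, 0, 0, -0.8, -0.132, -0.043, 0.12, 50, 0, 0, -0.88, -0.132, -0.043, 0.12, 50, 0, 0, -0.88, -0.132, -0.043, 0.12, 50, 0, 0, -0.88, -0.132, -0.043, 0.12, 50]
}}

```text
clock: 17.95
position: [0.4572, -0.1132, 0.1814]
ee_rot: [3.135, 0.201, 0.001]
force: [-0.9, 0.2, 0.4]
width: 0.547
gripper_force: 0.0
```

```bash
python3 st.py
python3 - <<'E'
from h import *
import pickle
w=optics.get_image("wrist"); pickle.dump(cal("wrist"),open("w3.pkl","wb")); cv2.imwrite("pics/w3.png",w)
t=optics.get_image("top"); cv2.imwrite("pics/top3.png",t)
a=cv2.convertScaleAbs(cv2.resize(t[170:290,280:440],None,fx=4,fy=4,interpolation=cv2.INTER_CUBIC),alpha=1.4)
cv2.imwrite("pics/c3.png",np.vstack([a[:360,:640], w[:240]]))
E
```

```text
17.95 pos [ 0.4572 -0.1132  0.1814] yaw 7.34 tilt [0.0008 0.0001] F [-0.9  0.2  0.4] T [ 0.06  0.   -0.07] w 50.2 q [ 0.28  0.27 -0.19  2.01  0.07  0.87 -1.38]
```

View pics/c3.png

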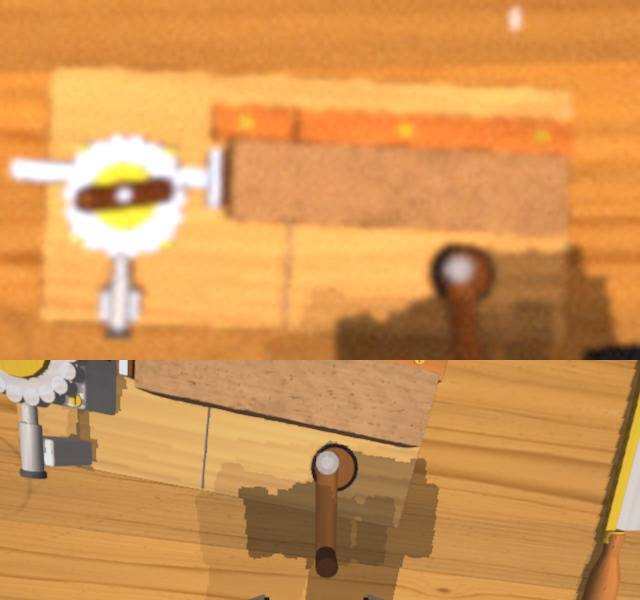

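The picture shows the blank lying along the fence against the stop, with the dial bar near the 97° line. In the wrist view the pivot cap is at (327,102) and the post at about (327,205).

Run:
```python
from h import *
import pickle
c=pickle.load(open("w3.pkl","rb"))
print("post",plane(0,[(327,207),(327,196)],.084,c).round(4),"pivot",plane(0,[(327,102)],.054,c).round(4))
im=cv2.imread("pics/top3.png"); r=im[195:245,285:340]
g=(r[...,2]<115)&(r.max(2)-r.min(2)>15); yy,xx=np.nonzero(g); m=(np.hypot(xx+285-311.5,yy+195-218.5)<12)
p=plane("top",np.c_[xx[m]+285,yy[m]+195],.108)[:,:2]; w,V=np.linalg.eigh(np.cov(p.T)); print(np.degrees(np.arctan2(V[1,1],V[0,1]))%180)
piv=np.array([.5335,-.1125])
for th in (.1,.15,.4,.7,1,1.3,1.5,1.6): a=np.radians(176.5)+th; print(th,(piv+.078*np.array([np.cos(a),np.sin(a)])).round(4),np.degrees(th).round(1))
```

```text
post [[ 0.4575 -0.1217  0.084 ]
 [ 0.4663 -0.1204  0.084 ]] pivot [[ 0.5342 -0.1117  0.054 ]]
96.80092610016283
0.1 [ 0.4556 -0.1155] 5.7
0.15 [ 0.4558 -0.1194] 8.6
0.4 [ 0.4599 -0.1384] 22.9
0.7 [ 0.4709 -0.159 ] 40.1
1 [ 0.4874 -0.1754] 57.3
1.3 [ 0.5081 -0.1862] 74.5
1.5 [ 0.5232 -0.1898] 85.9
1.6 [ 0.531  -0.1905] 91.7
```

Emit:
{"fn": "arm_command", "kwargs": {
  "deltas": [0, 0, 0, 0.001, -0.0055, -0.04, 50, 0, 0, 0, 0.001, -0.0055, -0.075, 50, 0, 0, 0, 0.001, -0.0055, -0.098, 50, 0, 0, 0, 0.001, -0.0055, -0.1095, 50, 0, 0, 0, 0.001, -0.0055, -0.1095, 40, 0, 0, 0, 0.001, -0.0055, -0.1095, 14, 0, 0, 0, 0.001, -0.0055, -0.1095, 14, 0, 0, 0, 0.001, -0.0055, -0.1095, 14, 0, 0, 0, 0.001, -0.0055, -0.1095, 14],
  "force": 15
}}

```text
clock: 18.95
position: [0.4585, -0.1196, 0.0726]
ee_rot: [3.134, 0.2, 0.003]
force: [-1.0, -0.7, 5.8]
width: 0.194
gripper_force: 15.0
```

```bash
python3 st.py
```

```text
18.95 pos [ 0.4585 -0.1196  0.0726] yaw 7.28 tilt [0.0017 0.001 ] F [-1.  -0.7  5.8] T [-0.25  0.11 -0.01] w 17.8 q [ 0.27  0.44 -0.16  2.11  0.12  0.6  -1.42]
```

Emit:
{"fn": "arm_command", "kwargs": {
  "deltas": [0, 0, 0.056, 0.001, -0.0067, 0, 14, 0, 0, 0.111, 0.0026, -0.0133, 0, 14, 0, 0, 0.167, 0.0048, -0.0198, 0, 14, 0, 0, 0.222, 0.0075, -0.026, 0, 14, 0, 0, 0.278, 0.0107, -0.032, 0, 14, 0, 0, 0.333, 0.0145, -0.0377, 0, 14, 0, 0, 0.389, 0.0187, -0.043, 0, 14, 0, 0, 0.444, 0.0234, -0.048, 0, 14, 0, 0, 0.5, 0.0285, -0.0525, 0, 14, 0, 0, 0.556, 0.034, -0.0565, 0, 14, 0, 0, 0.611, 0.0398, -0.0601, 0, 14, 0, 0, 0.667, 0.0458, -0.0631, 0, 14, 0, 0, 0.667, 0.0458, -0.0631, 0, 14],
  "force": 20
}}

```text
clock: 20.25
position: [0.5044, -0.1822, 0.0726]
ee_rot: [2.611, 1.746, 0.002]
force: [-1.4, 1.1, 7.8]
width: 0.188
gripper_force: 20.0
```

```bash
python3 st.py
```

```text
20.25 pos [ 0.5044 -0.1822  0.0726] yaw 67.53 tilt [0.0005 0.0011] F [-1.4  1.1  7.8] T [0.27 0.19 0.24] w 17.3 q [ 0.56  0.55 -0.43  1.94  0.34  0.72 -0.46]
```

Emit:
{"fn": "arm_command", "kwargs": {
  "deltas": [0, 0, 0.028, 0.0032, -0.0013, 0, 14, 0, 0, 0.056, 0.0064, -0.0025, 0, 14, 0, 0, 0.084, 0.0096, -0.0035, 0, 14, 0, 0, 0.111, 0.0129, -0.0044, 0, 14, 0, 0, 0.14, 0.0162, -0.0052, 0, 14, 0, 0, 0.167, 0.0196, -0.0058, 0, 14, 0, 0, 0.2, 0.0236, -0.0063, 0, 14, 0, 0, 0.2, 0.0236, -0.0063, 0, 14],
  "force": 30
}}

```text
clock: 21.05
position: [0.5196, -0.1867, 0.0718]
ee_rot: [-2.3, -2.124, 0.016]
force: [-27.6, 8.0, 31.5]
width: 0.19
gripper_force: 30.0
```

```bash
python3 st.py
```

```text
21.05 pos [ 0.5196 -0.1867  0.0718] yaw 85.44 tilt [-0.0002 -0.0147] F [-27.6   8.   31.5] T [ 1.75  5.96 -0.1 ] w 17.4 q [ 0.61  0.59 -0.51  1.89  0.4   0.78 -0.2 ]
```

Emit:
{"fn": "arm_command", "kwargs": {
  "deltas": [0, 0, 0, -0.004, 0, 0.001, 14, 0, 0, 0, -0.006, 0, 0.002, 14, 0, 0, 0, -0.006, 0, 0.002, 30, 0, 0, 0, -0.007, 0, 0.002, 45, 0, 0, 0, -0.007, 0, 0.003, 45, 0, 0, 0, -0.007, 0, 0.02, 45, 0, 0, 0, -0.007, 0, 0.06, 45, 0, 0, 0, -0.03, 0, 0.1, 45, 0, 0, 0, -0.08, 0, 0.14, 45, 0, 0, 0, -0.11, -0.02, 0.16, 45, 0, 0, 0, -0.11, -0.02, 0.16, 45, 0, 0, 0, -0.11, -0.02, 0.16, 45]
}}

```text
clock: 22.25
position: [0.417, -0.21, 0.2331]
ee_rot: [2.311, 2.123, -0.0]
force: [0.1, -0.4, -0.7]
width: 0.493
gripper_force: 0.0
```

```bash
python3 st.py
python3 - <<'E'
from h import *
t=optics.get_image("top"); cv2.imwrite("pics/top4.png",t)
cv2.imwrite("pics/c4.png",cv2.convertScaleAbs(cv2.resize(t[110:290,180:440],None,fx=3,fy=3,interpolation=cv2.INTER_CUBIC),alpha=1.4))
r=t[195:245,285:340]
g=(r[...,2]<115)&(r.max(2)-r.min(2)>15); yy,xx=np.nonzero(g); m=(np.hypot(xx+285-311.5,yy+195-218.5)<12)
p=plane("top",np.c_[xx[m]+285,yy[m]+195],.108)[:,:2]; w,V=np.linalg.eigh(np.cov(p.T)); print(np.degrees(np.arctan2(V[1,1],V[0,1]))%180)
E
```

```text
22.25 pos [ 0.417  -0.21    0.2331] yaw 85.15 tilt [-0.0023  0.0024] F [ 0.1 -0.4 -0.7] T [ 0.02 -0.17 -0.03] w 45.2 q [ 0.88  0.25 -0.63  1.92  0.18  1.01  0.08]
96.55932934228026
```

View pics/c4.png

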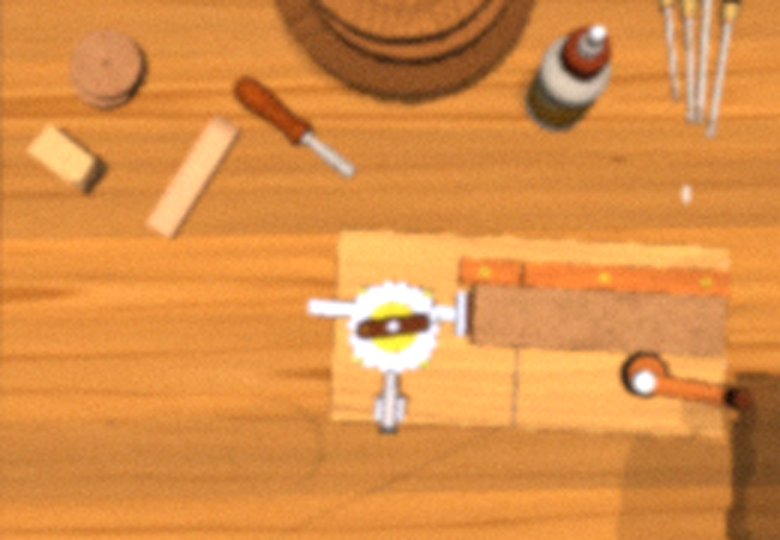

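The blank is clamped, with the lever round and the dial at 96.6° as before. The strip between stop pad and blank end at crop (470,315) could be a gap, so I'll look closer with the wrist camera.

Emit:
{"fn": "arm_command", "kwargs": {
  "deltas": [0, 0, 0, 0.05, 0.04, 0, 60, 0, 0, 0, 0.09, 0.08, 0, 60, 0, 0, 0, 0.13, 0.12, -0.02, 60, 0, 0, 0, 0.177, 0.154, -0.05, 60, 0, 0, 0, 0.177, 0.154, -0.073, 60, 0, 0, 0, 0.177, 0.154, -0.073, 60, 0, 0, 0, 0.177, 0.154, -0.073, 60]
}}

```text
clock: 23.0
position: [0.5941, -0.052, 0.1561]
ee_rot: [-2.303, -2.131, 0.003]
force: [0.5, -0.9, -0.3]
width: 0.655
gripper_force: 0.0
```

```bash
python3 st.py
python3 - <<'E'
from h import *
import pickle
c=cal("wrist"); w=optics.get_image("wrist"); cv2.imwrite("pics/w5.png",w); pickle.dump(c,open("w5.pkl","wb"))
p=proj(0,[[.594,.037,.054]],c)[0]; print(p,-c[1].T@c[2])
u,v=p.astype(int); u0=max(u-90,0); v0=max(v-70,0); print(u0,v0)
cv2.imwrite("pics/c5.png",cv2.resize(w[v0:v0+140,u0:u0+180],None,fx=4,fy=4,interpolation=cv2.INTER_CUBIC))
E
```

```text
23.0 pos [ 0.5941 -0.052   0.1561] yaw 85.54 tilt [ 0.0016 -0.0042] F [ 0.5 -0.9 -0.3] T [-0.04 -0.08 -0.01] w 60.2 q [ 0.41  0.55 -0.61  1.71  0.36  1.   -0.4 ]
[306.4210101   85.08931196] [0.60073774 0.02866151 0.29523326]
216 15
```

View pics/c5.png

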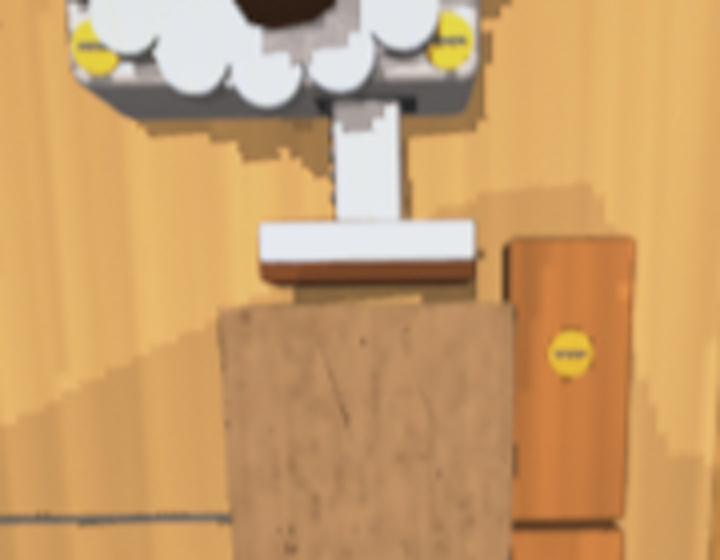

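There is a real gap: the pad's front is at row 282 and the blank's end at row 305, about 4 mm. The earlier push stalled on friction. I'll reopen the lever, push the blank home and clamp again.

Emit:
{"fn": "arm_command", "kwargs": {
  "deltas": [0, 0, -0.06, -0.02, -0.04, 0, 45, 0, 0, -0.06, -0.04, -0.08, 0, 45, 0, 0, -0.06, -0.0774, -0.12, 0, 45, 0, 0, -0.06, -0.0774, -0.132, 0, 45, 0, 0, -0.06, -0.0774, -0.132, -0.03, 45, 0, 0, -0.06, -0.0774, -0.132, -0.06, 45, 0, 0, -0.06, -0.0774, -0.132, -0.08, 45, 0, 0, -0.06, -0.0774, -0.132, -0.086, 45, 0, 0, -0.06, -0.0774, -0.132, -0.086, 14, 0, 0, -0.06, -0.0774, -0.132, -0.086, 14, 0, 0, -0.06, -0.0774, -0.132, -0.086, 14, 0, 0, -0.06, -0.0774, -0.132, -0.086, 14],
  "force": 30
}}

```text
clock: 24.25
position: [0.5175, -0.1868, 0.0738]
ee_rot: [2.407, 2.017, 0.002]
force: [3.9, 0.2, 1.2]
width: 0.192
gripper_force: 4.5
```

```bash
python3 st.py
```

```text
24.25 pos [ 0.5175 -0.1868  0.0738] yaw 79.92 tilt [-0.0003  0.002 ] F [3.9 0.2 1.2] T [ 0.05 -1.14  0.01] w 17.6 q [ 0.63  0.58 -0.53  1.9   0.41  0.76 -0.31]
```

Emit:
{"fn": "arm_command", "kwargs": {
  "deltas": [0, 0, -0.04, -0.005, 0.0014, 0, 14, 0, 0, -0.078, -0.0098, 0.0029, 0, 14, 0, 0, -0.156, -0.0185, 0.0067, 0, 14, 0, 0, -0.233, -0.0267, 0.0115, 0, 14, 0, 0, -0.311, -0.0343, 0.0173, 0, 14, 0, 0, -0.389, -0.0411, 0.024, 0, 14, 0, 0, -0.467, -0.047, 0.0314, 0, 14, 0, 0, -0.544, -0.052, 0.0395, 0, 14, 0, 0, -0.622, -0.0559, 0.0482, 0, 14, 0, 0, -0.7, -0.0588, 0.0573, 0, 14, 0, 0, -0.7, -0.0588, 0.0573, 0, 14, 0, 0, -0.7, -0.0588, 0.0573, 0, 30, 0, 0, -0.7, -0.0588, 0.0573, 0, 45, 0, 0, -0.7, -0.0588, 0.0573, 0.01, 45, 0, 0, -0.7, -0.0588, 0.0573, 0.05, 45, 0, 0, -0.7, -0.0588, 0.0573, 0.09, 40, 0, 0, -0.7, -0.0588, 0.0573, 0.09, 20]
}}

```text
clock: 25.95
position: [0.4607, -0.1297, 0.1678]
ee_rot: [3.105, 0.463, 0.011]
force: [0.4, -0.3, 0.3]
width: 0.393
gripper_force: 0.0
```

```bash
python3 st.py
python3 - <<'E'
from h import *
import pickle
c=cal("wrist"); w=optics.get_image("wrist"); cv2.imwrite("pics/w6.png",w); pickle.dump(c,open("w6.pkl","wb"))
# blank end (-y) pixel predictions
print(proj(0,[[.583,-.182,.059],[.4567,-.1205,.084]],c))
E
```

```text
25.95 pos [ 0.4607 -0.1297  0.1678] yaw 16.98 tilt [0.0068 0.0037] F [ 0.4 -0.3  0.3] T [-0.   -0.02 -0.02] w 36.1 q [ 0.4   0.31 -0.3   2.01  0.12  0.84 -1.23]
[[435.60907878  67.12294708]
 [302.02840636 214.22370978]]
```

Emit:
{"fn": "arm_command", "kwargs": {
  "deltas": [0, 0, 0.1, 0.02, -0.04, 0, 0, 0, 0, 0.2, 0.05, -0.075, 0, 0, 0, 0, 0.3, 0.08, -0.0895, 0, 0, 0, 0, 0.4, 0.11, -0.0895, 0, 0, 0, 0, 0.5, 0.123, -0.0895, 0, 0, 0, 0, 0.6, 0.123, -0.0895, -0.03, 0, 0, 0, 0.7, 0.123, -0.0895, -0.06, 0, 0, 0, 0.77, 0.123, -0.0895, -0.09, 0, 0, 0, 0.77, 0.123, -0.0895, -0.11, 0, 0, 0, 0.77, 0.123, -0.0895, -0.115, 0, 0, 0, 0.77, 0.1235, -0.0795, -0.115, 0, 0, 0, 0.77, 0.124, -0.07, -0.115, 0, 0, 0, 0.77, 0.124, -0.065, -0.115, 0, 0, 0, 0.77, 0.1245, -0.061, -0.115, 0, 0, 0, 0.77, 0.1245, -0.059, -0.115, 0, 0, 0, 0.77, 0.1245, -0.059, -0.115, 0],
  "force": 20
}}

```text
clock: 27.6
position: [0.5831, -0.1908, 0.0492]
ee_rot: [2.292, 2.143, -0.002]
force: [-1.0, -7.5, 3.5]
width: 0.004
gripper_force: 3.6
```

```bash
python3 st.py
```

```text
27.6 pos [ 0.5831 -0.1908  0.0492] yaw 86.14 tilt [-0.0039  0.0021] F [-1.  -7.5  3.5] T [-1.43  0.05  0.08] w 0.4 q [ 0.54  0.68 -0.47  1.76  0.42  0.79 -0.2 ]
```

Emit:
{"fn": "arm_command", "kwargs": {
  "deltas": [0, 0, 0, 0, 0.001, 0, 0, 0, 0, 0, 0, 0.002, 0, 0, 0, 0, 0, 0, 0.003, 0, 0, 0, 0, 0, 0, 0.003, 0, 0]
}}

```text
clock: 28.0
position: [0.5831, -0.1907, 0.0492]
ee_rot: [2.293, 2.138, -0.005]
force: [0.8, -14.8, 3.7]
width: 0.006
gripper_force: 7.1
```

```bash
python3 st.py
```

```text
28.0 pos [ 0.5831 -0.1907  0.0492] yaw 86.01 tilt [-0.0066  0.0026] F [  0.8 -14.8   3.7] T [-2.86 -0.06  0.13] w 0.5 q [ 0.54  0.68 -0.47  1.76  0.42  0.79 -0.2 ]
```

Run:
```python
from h import *
t=optics.get_image("top"); cv2.imwrite("pics/top6.png",t)
ys=np.arange(.060,.0,-.003)
for nm in("top2","top3","top4","top6"):
    im=cv2.GaussianBlur(cv2.imread(f"pics/{nm}.png"),(1,5),0).astype(np.float32)
    for dx in (-.012,.012):
        p=proj("top",np.c_[.592+dx+.061*(ys-.037),ys,0*ys+.057])
        v=cv2.remap(im,p[None,:,0].astype(np.float32),p[None,:,1].astype(np.float32),cv2.INTER_LINEAR)[0]
        print(nm,dx,"R",v[:,2].astype(int),"\n        B",v[:,0].astype(int))
print(ys)
```

```text
top2 -0.012 R [207 206 195 180 181 180 163 174 201 210 211 212 212 213 213 213 212 212
 213 207] 
        B [ 88  83  87 124 165 166 115  74  77  80  81  82  82  83  84  84  85  83
  85  83]
top2 0.012 R [208 207 197 175 173 184 166 162 193 210 212 212 211 212 213 213 213 212
 212 210] 
        B [114 110 107 115 166 189 146  84  74  82  83  83  82  83  83  83  84  84
  83  83]
top3 -0.012 R [194 194 181 168 170 167 135 106 117 147 159 160 161 161 163 162 162 162
 161 162] 
        B [ 79  77  80 114 154 154 100  48  45  61  68  69  68  67  68  67  66  68
  67  68]
top3 0.012 R [197 194 183 162 160 170 145 107 102 138 162 167 166 164 161 164 162 162
 163 162] 
        B [105 101  98 107 153 176 133  65  38  57  69  72  69  69  68  69  68  69
  69  69]
top4 -0.012 R [189 188 178 163 167 163 134 109 115 142 153 154 154 155 155 157 157 157
 159 157] 
        B [ 78  73  79 110 151 151 100  49  45  58  63  62  64  64  63  65  64  64
  66  66]
top4 0.012 R [193 191 182 158 155 167 143 105 101 132 159 163 161 159 159 156 159 158
 157 157] 
        B [104 100  96 104 147 173 132  63  40  52  67  69  69  68  67  66  68  66
  66  67]
top6 -0.012 R [200 199 187 174 176 165 135 129 152 163 164 167 168 169 168 167 166 167
 169 168] 
        B [ 83  80  87 122 161 155 100  57  63  70  70  71  71  71  72  71  69  71
  71  72]
top6 0.012 R [202 199 190 167 164 177 156 138 153 167 169 168 168 168 169 169 167 168
 170 169] 
        B [109 104 102 110 157 182 140  79  63  71  72  71  71  71  71  71  70  71
  73  72]
[0.06  0.057 0.054 0.051 0.048 0.045 0.042 0.039 0.036 0.033 0.03  0.027
 0.024 0.021 0.018 0.015 0.012 0.009 0.006 0.003]
```

The gap has closed (the blank's end shifted about 4 mm against an unmoved pad) and the push met firm resistance. Now I'll clamp again.

Emit:
{"fn": "arm_command", "kwargs": {
  "deltas": [0, 0, 0, 0, -0.005, 0, 0, 0, 0, 0, 0, -0.018, 0, 0, 0, 0, 0, 0, -0.018, 0.04, 0, 0, 0, -0.08, 0, -0.018, 0.09, 30, 0, 0, -0.17, -0.04, -0.01, 0.1, 50, 0, 0, -0.26, -0.08, 0.02, 0.1, 50, 0, 0, -0.35, -0.11, 0.04, 0.1, 50, 0, 0, -0.44, -0.1235, 0.0556, 0.1, 50, 0, 0, -0.53, -0.1235, 0.0556, 0.1, 50, 0, 0, -0.62, -0.1235, 0.0556, 0.1, 50, 0, 0, -0.7, -0.1235, 0.0556, 0.1, 50, 0, 0, -0.77, -0.1235, 0.0556, 0.09, 50, 0, 0, -0.77, -0.1235, 0.0556, 0.06, 50, 0, 0, -0.77, -0.1235, 0.0556, 0.035, 50, 0, 0, -0.77, -0.1235, 0.0556, 0.025, 50, 0, 0, -0.77, -0.1235, 0.0556, 0.025, 30, 0, 0, -0.77, -0.1235, 0.0556, 0.025, 14, 0, 0, -0.77, -0.1235, 0.0556, 0.025, 14, 0, 0, -0.77, -0.1235, 0.0556, 0.025, 14, 0, 0, -0.77, -0.1235, 0.0556, 0.025, 14],
  "force": 20
}}

```text
clock: 30.05
position: [0.4594, -0.1297, 0.0735]
ee_rot: [3.107, 0.462, 0.002]
force: [-1.2, 0.8, 5.2]
width: 0.185
gripper_force: 20.0
```

```bash
python3 st.py
```

```text
30.05 pos [ 0.4594 -0.1297  0.0735] yaw 16.92 tilt [0.001  0.0006] F [-1.2  0.8  5.2] T [0.09 0.24 0.  ] w 17.0 q [ 0.37  0.45 -0.26  2.1   0.2   0.62 -1.31]
```

Emit:
{"fn": "arm_command", "kwargs": {
  "deltas": [0, 0, 0.039, 0.0014, -0.0045, 0, 14, 0, 0, 0.078, 0.0029, -0.0091, 0, 14, 0, 0, 0.156, 0.0068, -0.0178, 0, 14, 0, 0, 0.233, 0.0118, -0.0259, 0, 14, 0, 0, 0.311, 0.0177, -0.0333, 0, 14, 0, 0, 0.389, 0.0245, -0.04, 0, 14, 0, 0, 0.467, 0.0321, -0.0458, 0, 14, 0, 0, 0.544, 0.0403, -0.0506, 0, 14, 0, 0, 0.583, 0.0447, -0.0526, 0, 14, 0, 0, 0.622, 0.049, -0.0544, 0, 14, 0, 0, 0.65, 0.0522, -0.0555, 0, 14, 0, 0, 0.678, 0.0555, -0.0565, 0, 14, 0, 0, 0.7, 0.0588, -0.0572, 0, 14, 0, 0, 0.733, 0.0621, -0.0579, 0, 14, 0, 0, 0.755, 0.0648, -0.0583, 0, 14, 0, 0, 0.778, 0.0675, -0.0587, 0, 14, 0, 0, 0.778, 0.0675, -0.0587, 0, 14],
  "force": 30
}}

```text
clock: 31.75
position: [0.5189, -0.1872, 0.0727]
ee_rot: [-2.271, -2.156, 0.017]
force: [-27.6, 6.1, 31.7]
width: 0.191
gripper_force: 30.0
```

```bash
python3 st.py
```

```text
31.75 pos [ 0.5189 -0.1872  0.0727] yaw 87.01 tilt [-0.0008 -0.0145] F [-27.6   6.1  31.7] T [ 1.3   5.83 -0.18] w 17.6 q [ 0.65  0.6  -0.57  1.89  0.44  0.8  -0.21]
```

Same tightness as before. I'll ease off, let go, withdraw and check.

Emit:
{"fn": "arm_command", "kwargs": {
  "deltas": [0, 0, 0, -0.004, 0, 0.001, 14, 0, 0, 0, -0.006, 0, 0.002, 14, 0, 0, 0, -0.006, 0, 0.002, 30, 0, 0, 0, -0.007, 0, 0.002, 45, 0, 0, 0, -0.007, 0, 0.003, 45, 0, 0, 0, -0.007, 0, 0.02, 45, 0, 0, 0, -0.007, 0, 0.06, 45, 0, 0, 0, -0.03, 0, 0.1, 45, 0, 0, 0, -0.08, 0, 0.14, 45, 0, 0, 0, -0.11, -0.02, 0.16, 45, 0, 0, 0, -0.11, -0.02, 0.16, 45, 0, 0, 0, -0.11, -0.02, 0.16, 45]
}}

```text
clock: 32.95
position: [0.4163, -0.2099, 0.2341]
ee_rot: [2.281, 2.156, -0.0]
force: [0.4, 0.0, 0.3]
width: 0.492
gripper_force: 0.0
```

```bash
python3 st.py
python3 - <<'E'
from h import *
t=optics.get_image("top"); cv2.imwrite("pics/top7.png",t)
r=t[195:245,285:340]
g=(r[...,2]<115)&(r.max(2)-r.min(2)>15); yy,xx=np.nonzero(g); m=(np.hypot(xx+285-311.5,yy+195-218.5)<12)
p=plane("top",np.c_[xx[m]+285,yy[m]+195],.108)[:,:2]; w,V=np.linalg.eigh(np.cov(p.T)); print("dial",np.degrees(np.arctan2(V[1,1],V[0,1]))%180)
ys=np.arange(.060,.018,-.003); im=cv2.GaussianBlur(t,(1,5),0).astype(np.float32)
for dx in (-.012,.012):
    q=proj("top",np.c_[.592+dx+.061*(ys-.037),ys,0*ys+.057])
    v=cv2.remap(im,q[None,:,0].astype(np.float32),q[None,:,1].astype(np.float32),cv2.INTER_LINEAR)[0]
    print(dx,"R",v[:,2].astype(int),"B",v[:,0].astype(int))
# post: compare with previous clamped picture; bystanders: differences outside jig vs first picture
d4=cv2.imread("pics/top4.png"); sl=(slice(230,255),slice(400,440))
print("lever diff to first clamping",cv2.absdiff(t,d4)[sl].mean(),"open vs clamped",cv2.absdiff(cv2.imread("pics/top3.png"),d4)[sl].mean())
for nm,b in(("glue",(110,155,350,390)),("gouge",(130,172,255,300)),("strop",(145,192,225,262))):
    a,b_=[cv2.imread(f"pics/{k}.png")[b[0]:b[1],b[2]:b[3]].astype(np.float32).mean(2) for k in("top0","top7")]
    print(nm,cv2.phaseCorrelate(a,b_))
E
```

```text
32.95 pos [ 0.4163 -0.2099  0.2341] yaw 86.77 tilt [-0.0025  0.0023] F [0.4 0.  0.3] T [-0.03 -0.1   0.  ] w 45.2 q [ 0.94  0.27 -0.7   1.92  0.2   1.02  0.09]
dial 96.95339976807793
-0.012 R [188 189 178 164 167 158 129 121 144 154 156 154 154 155] B [ 77  74  81 112 151 149  98  55  57  65  66  63  64  65]
0.012 R [191 190 179 158 155 168 146 129 147 160 162 160 160 160] B [102  98  95 104 148 173 131  73  62  67  69  67  68  68]
lever diff to first clamping 3.155666666666667 open vs clamped 30.777333333333335
glue ((-0.5783479554429078, -0.3173204597447601), 0.9618648343616062)
gouge ((0.4359549325165659, 0.42982839511421744), 1.0535252177862473)
strop ((0.03955292744108618, -0.022048264304903142), 1.0311637406547864)
```

Everything holds. One last numeric check of the gap from the same close wrist pose.

Emit:
{"fn": "arm_command", "kwargs": {
  "deltas": [0, 0, 0, 0.05, 0.04, 0, 60, 0, 0, 0, 0.09, 0.08, 0, 60, 0, 0, 0, 0.13, 0.12, -0.02, 60, 0, 0, 0, 0.177, 0.154, -0.05, 60, 0, 0, 0, 0.177, 0.154, -0.073, 60, 0, 0, 0, 0.177, 0.154, -0.073, 60, 0, 0, 0, 0.177, 0.154, -0.073, 60]
}}

```text
clock: 33.7
position: [0.5934, -0.0518, 0.1571]
ee_rot: [-2.273, -2.163, 0.002]
force: [-0.3, -0.5, 1.4]
width: 0.658
gripper_force: 0.0
```

```bash
python3 st.py
python3 - <<'E'
from h import *
import pickle
c=cal("wrist"); w=optics.get_image("wrist"); cv2.imwrite("pics/w8.png",w)
for im,cc,n in((cv2.imread("pics/w5.png"),pickle.load(open("w5.pkl","rb")),"before"),(w,c,"now")):
    for dx in(-.013,0,.013):
        ys=np.arange(.050,.026,-.001); q=proj(0,np.c_[.592+dx+.061*(ys-.037),ys,0*ys+.056],cc).astype(np.float32)
        v=cv2.remap(im,q[None,:,0],q[None,:,1],cv2.INTER_LINEAR)[0]; print(n,dx,[tuple(int(a) for a in k[[2,1,0]]) for k in v])
E
```

```text
33.7 pos [ 0.5934 -0.0518  0.1571] yaw 87.17 tilt [ 0.0018 -0.004 ] F [-0.3 -0.5  1.4] T [-0.06 -0.09 -0.02] w 60.4 q [ 0.45  0.57 -0.66  1.71  0.4   1.01 -0.4 ]
before -0.013 [(231, 183, 109), (230, 181, 109), (221, 190, 156), (227, 228, 231), (230, 233, 239), (230, 234, 239), (230, 233, 239), (230, 234, 239), (213, 211, 216), (149, 110, 92), (134, 78, 46), (127, 74, 43), (108, 69, 41), (183, 136, 82), (216, 164, 98), (203, 154, 94), (172, 129, 86), (175, 131, 89), (176, 133, 90), (179, 135, 92), (179, 135, 92), (181, 135, 93), (182, 136, 94), (183, 137, 94), (184, 139, 96)]
before 0 [(229, 233, 236), (230, 233, 237), (227, 227, 229), (216, 214, 213), (227, 230, 235), (230, 234, 239), (230, 234, 239), (230, 234, 239), (229, 232, 235), (201, 194, 192), (133, 94, 72), (119, 71, 41), (109, 65, 38), (80, 52, 33), (117, 88, 55), (140, 106, 66), (159, 120, 76), (176, 133, 89), (182, 136, 94), (185, 138, 96), (186, 139, 96), (187, 142, 97), (188, 143, 98), (189, 144, 99), (187, 142, 98)]
before 0.013 [(228, 179, 107), (228, 179, 108), (228, 179, 108), (226, 180, 118), (220, 207, 192), (228
[... 865 characters left out ...]
 233, 237), (230, 233, 235), (194, 187, 182), (127, 85, 60), (119, 71, 41), (113, 67, 41), (137, 99, 67), (176, 133, 92), (182, 137, 94), (185, 139, 96), (185, 139, 96), (187, 142, 98), (188, 142, 98), (187, 142, 97), (186, 142, 97), (186, 141, 97), (187, 141, 98), (187, 141, 97)]
now 0.013 [(228, 177, 107), (228, 178, 107), (218, 166, 100), (208, 158, 101), (215, 200, 187), (228, 231, 235), (229, 233, 236), (229, 233, 236), (230, 233, 236), (226, 229, 231), (178, 165, 161), (125, 81, 56), (120, 71, 41), (113, 71, 43), (148, 107, 73), (182, 136, 94), (189, 143, 99), (188, 142, 98), (186, 141, 97), (187, 141, 97), (188, 142, 98), (189, 142, 98), (188, 142, 98), (185, 140, 96), (183, 139, 95)]
```

The pad's rubber now meets the blank's end directly, evenly across its width. I'm handing in.

```bash
python3 -c "
from cell import arm
print(arm.sign_off())"
```

```text
the job is handed in; nothing more can be done
None
```

The job is handed in at about 34 s: the dial stands on its fourth click from the end stop, the blank lies along the fence against the length stop and is clamped by the cam (after one re-seat to close a 4 mm gap), and the glue bottle, gouge and strop block show no shift in the pictures.

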